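# Set the length stop of the cutting station

## Robot

A 6-joint arm with a two-finger parallel gripper is mounted at the origin on the work surface. World frame = base frame: x ahead of the robot, y to its left, z up, the work surface at z = 0. Lengths are in mm, angles in rad, forces in N, time in s.
With the tool pointing down it reaches from about 250 to 725 mm from the base axis. Payload 4 kg.
Tool frame: the origin (TCP) lies midway between the tips of the shut fingers; the grasp point (between the pads) lies 19 mm behind it; z points along the fingers, x is the direction in which the jaws open and shut, and the axes are right-handed (so a half turn about z gives the same grasp; the last joint's range is limited). The gripper opens to 85 mm and grips with 20 to 120 N. Pads are 22 mm wide; open, the fingers measure 114 mm over their backs; the gripper's body (76 mm by 85 mm) begins 54 mm behind the grasp point. The pads swing forward as they close: fully open they stand 13 mm farther back than shut.
Start: joints at [1.24, 0.241, 0.005, 1.335, 0, 1.571], TCP at [162.398, 472.891, 231.306] pointing down, gripper open.
Joint ranges: [-2.72, 2.72], [-1.05, 1.87], [-1.09, 1.28], [-1.99, 2.15], [-1.42, 1.44], [-3.14, 3.14]. Speed limits (rad/s): [2.79, 2.79, 3.14, 3.14, 3.14, 3.14].

## Interface

Orientations are given as a rotation vector (axis times angle).
In Python, from station import observe, get_image, sign_off gives the robot as it stands. The module is installed in compiled form; this text tells all that it offers.
- The arm moves only by the tool apply_moves, never from a script. Its argument "targets" is a list that holds one entry, the list of rows, each a list of 5 numbers: the finger opening in m, from 0 to 0.0854, then the shift along the tool's x, y, z in m, then the turn about the tool's z in degrees. A call has 1 to 20 rows; each row shifts and turns the commanded pose from where the row before left it, along the tool's axes as they then stand; what a row does not reach is not made up. A row lasts 1/8 s, in which the tool goes at most 62.5 mm and 10.7 degrees, less where a joint would pass 70% of its speed; a pose out of reach is approached as far as the arm can. A call is refused whole if a number of a shift passes 0.0625 or a number of a turn 10.7, either way. A call with a gripper value outside its range is refused whole. The fingers move at their own pace and stop on an object; the grip force is fixed at half the most. Time passes only in rows, so rows that do not move let the fingers close. It gives the time, the measured TCP pose, the force and the opening at its end, in the units of the state.
- observe(): the state, without advancing time (a new reading comes with each control period).
- get_image(name): name is "side" or "top"; returns a dict with "frame" (480x640x3 uint8, red, green, blue), "z_map" (480x640 float32, mm along the optical axis (not along the pixel's ray), 0 where there is no reading), "intrinsics" (3x3 intrinsics, pixels), "R" (3x3) and "t" (3): a world point X has camera coordinates R X + t. Camera axes: x right, y down, z forward; pixel columns grow to the right and rows downward; lengths in mm; the calibration is good to about 2 mm. A picture is of the moment at which its call begins.
- sign_off(): hands the job in, once; it reports no verdict.
The state is a dict: "time_s": time; "joint_positions": joint angles; "qd": joint speeds; "effort": joint torques, N m; "tcp_pos": TCP position; "tool_rot": TCP orientation; "wrist_force": force on the tool from outside, world axes, zero at the start; "moment": the same for the moment, N m; "finger_gap": finger opening in mm.
Only numpy, scipy, OpenCV 4.12 (cv2) and the standard library are available. Lean on these libraries where they do the work, as an engineer would, in place of code of your own. Each camera call takes 0.05 s, during which the arm holds its last target.

## Task

Set the sliding stop for the next cut: slide it along its rail until its blue grip lines up with the yellow clip (not the green one), and let go of it. The red lever locks the stop to the rail at one of its two sides, but its markings have worn off, so first try to slide the stop with the lever as you find it; if it will not budge, flip the lever over to its other side and slide it then.

Things in the scene. Friction and masses are not known exactly. Their poses are not given: they have to be found in the camera images.
- stop_grip (a point): Centre of the stop's blue grip, 86 mm above the bench: a block 30 mm across the rail (its x, away from the robot), 50 along it (y), 52 high. It stands on a grey saddle (top at 60 mm, 84 across, reaching 45 mm to -y and 105 mm to +y of this point) on a fixed aluminium rail 80 wide, 40 high, 560 long. Joint 'stop' tells how it slides.
- stop (a joint): Stop's place along the rail, m, growing to +y of stop_grip; 0 at the start, range -0.155 to 0.155. When free it slides with 3 N of drag and stays where left; when locked it has 4 mm of play either way. The red lever locks it at one end of its swing and frees it at the other, from 10 degrees past upright; which is which varies and cannot be seen.
- lever_tip (a point): Centre of the 20 mm red ball on the lock lever, a 10 mm rod swinging across the rail (x). Axle: 75 mm to +y of stop_grip on the middle line (x = 0), 68 mm above the bench, between steel cheeks up to 78 mm; ball 50 mm from it. Starts leaning 34 degrees to -x (to the robot), swings to 34 degrees to +x, stays where left; 1 to 3 N on the rod moves it.
- yellow_mark (a point): Middle of the top of the yellow clip: upright plate 20 mm along the rail, 10 thick, 54 high, fixed beside the rail 50 mm to +x of its middle line; axes as stop_grip. It is 80 to 140 mm along the rail from the stop's start, on either side; a green clip stands on the other. Stop is set when stop_grip is level with it along y; it passes the clip freely.
Not all that is in view belongs to the job. What is shaped like the part that bears yellow_mark but purple is not meant.

How it is judged (in metres and radians):
On the way:
1. The stop has been tried: pushed or pulled at least 2.5 mm along the rail with the lever still leaning to the side where it was found ((value of joint stop above 0.0025 m or value of joint stop below -0.0025 m) and x of lever_tip in the frame of stop_grip below -0.01 m), for 0.1 s.
At the end, for the whole second after the job is handed in: The middle of the stop's blue grip is level with the middle of the yellow clip along the rail, within 10 mm either way, and the stop is at rest and released. The lever may be on either side (y of stop_grip in the frame of yellow_mark between -0.01 and 0.01 m and velocity of joint stop between -0.01 and 0.01 m/s); the robot touches nothing.
It also fails if it takes over 54 s, if anything falls off the work surface, if the arm or the gripper's body presses on something with over 40 N, if the wrist force passes 120 N, or if a joint passes its speed limit or range.

## Working session

There is one attempt and no reset: what is moved stays moved. The work goes in short steps, Python scripts to look and compute and a tool call to move; the robot and the scene stay as the last step left them, time stands still between calls to the robot, and variables do not carry over. Pictures are saved under pics/ and viewed, and the job is handed in when it is done.

Besides the shell and the picture viewer there is one more tool, called after "Emit:" in YAML: its name, and indented under it one key for each argument. apply_moves: Moves the arm, as the interface text tells. Its arguments: {"type":"object","properties":{"targets":{"type":"array"}},"required":["targets"]}

```bash
mkdir -p pics; python3 - <<'E'
from station import observe,get_image
import cv2,numpy as np
print(observe())
for n in("side","top"):
    d=get_image(n); np.savez(n+"0.npz",**d); cv2.imwrite(f"pics/{n}0.png",d["frame"][...,::-1]); print(n,d["intrinsics"],d["R"],d["t"])
E
```

```text
{'time_s': 0.0, 'joint_positions': array([ 1.24000088e+00,  2.41454646e-01,  3.70381372e-03,  1.33519079e+00,
       -1.32202797e-05,  1.57080288e+00]), 'qd': array([ 0.00046821, -0.00066922, -0.00093921,  0.00027471,  0.0003683 ,
        0.00102608]), 'effort': array([ 1.03460548e-03, -3.72322154e+01,  2.52406347e+01,  1.67901098e-02,
        7.05253797e-05,  2.43015421e-06]), 'tcp_pos': array([162.19393393, 472.28635424, 230.38435825]), 'tool_rot': array([ 2.55585552,  1.82463736, -0.00272946]), 'wrist_force': array([0.20017982, 0.35839709, 0.27072633]), 'moment': array([ 0.02464837,  0.02632154, -0.04159292]), 'finger_gap': 85.76041828307498}
side [[592.32124778   0.         325.35180935]
 [  0.         592.32124778 240.39403372]
 [  0.           0.           1.        ]] [[ 8.03864226e-01 -5.94812725e-01 -3.57509344e-04]
 [-4.21462391e-01 -5.69164255e-01 -7.05989733e-01]
 [ 4.19728196e-01  5.67670568e-01 -7.08221977e-01]] [-493.01692348  322.5376195   656.02944311]
top [[549.56817158   0.         315.51119393]
 [  0.         549.56817158 238.47936282]
 [  0.           0.           1.        ]] [[ 0.01348644 -0.99987962  0.00767271]
 [-0.99010203 -0.01442584 -0.1396061 ]
 [ 0.13969998 -0.00571398 -0.99017739]] [-38.21140754 602.11376332 746.95149698]
```

View pics/side0.png

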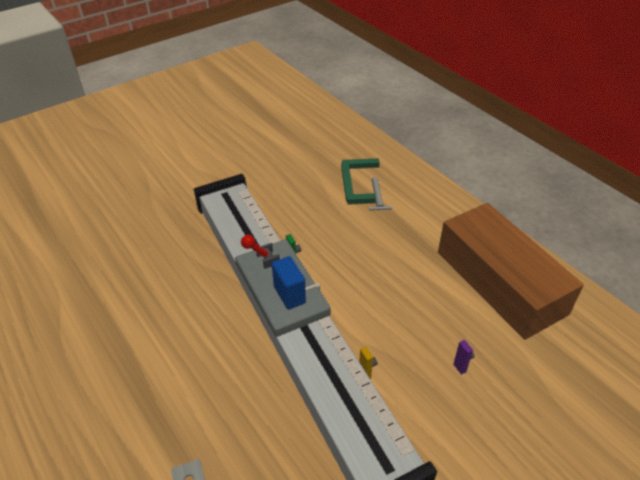

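View pics/top0.png

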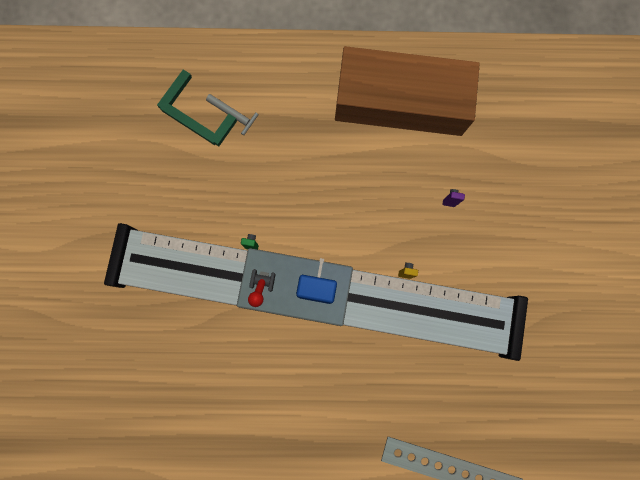

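The side view shows the rail running diagonally, with the blue grip at (289,281), the red ball at (248,241), yellow at (367,358) and green at (292,243). In the top view, the blue grip is at (317,288), yellow at (408,270), green at (250,241), and the ball at (256,298). The purple clip at (454,198) is a decoy. I'll measure these.

```bash
cat > h.py <<'E'
import numpy as np,cv2
def world(d,u,v,zw=None):
    K,R,t=d["intrinsics"],d["R"],d["t"]
    ray=R.T@np.linalg.inv(K)@np.array([u,v,1.]); c=-R.T@t
    if zw is None:
        s=float(d["z_map"][int(round(v)),int(round(u))])
    else: s=(zw-c[2])/ray[2]
    return c+s*ray
def cloud(d):
    z=d["z_map"].astype(float); v,u=np.mgrid[:480,:640]
    p=np.stack([u,v,np.ones_like(u)],-1)@np.linalg.inv(d["intrinsics"]).T*z[...,None]
    return (p-d["t"])@d["R"]
E
python3 - <<'E'
from h import *
for n in("top","side"):
    d=dict(np.load(n+"0.npz")); W=cloud(d); hsv=cv2.cvtColor(d["frame"],cv2.COLOR_RGB2HSV)
    H,S,V=[hsv[...,i].astype(int) for i in range(3)]
    ok=d["z_map"]>0
    for name,m in dict(blue=(abs(H-110)<12)&(S>150),yellow=(abs(H-24)<6)&(S>200)&(V>90),green=(abs(H-68)<14)&(S>120),red=((H<6)|(H>174))&(S>180)).items():
        m=m&ok&(W[...,0]<650)
        P=W[m]; zt=np.percentile(P[:,2],97) if len(P) else 0
        Q=P[P[:,2]>zt-4] if len(P) else P
        vv,uu=np.nonzero(m)
        print(n,name,m.sum(),uu.min(),uu.max(),vv.min(),vv.max(),"ztop",zt.round(1),"topmean",Q.mean(0).round(1),len(Q), "top box",Q.min(0).round(0),Q.max(0).round(0))
        if name=="blue":
            r=cv2.minAreaRect(Q[:,:2].astype(np.float32)); print(r)
    m=ok&(W[...,2]>34)&(W[...,2]<44)&(W[...,0]<650)&(V>100)&(S<60)
    P=W[m][:,:2].astype(np.float32); print("rail",cv2.minAreaRect(P))
d=dict(np.load("top0.npz")); f=d["frame"][...,::-1]
cv2.imwrite("pics/c0.png",cv2.resize(f[220:340,230:430],None,fx=4,fy=4,interpolation=cv2.INTER_CUBIC))
E
```

```text
top blue 881 297 512 275 329 ztop 114.3 topmean [527.9 -31.2 112.2] 736 top box [510. -57. 110.] [545.  -6. 117.]
((527.6594848632812, -31.041053771972656), (48.750328063964844, 29.466135025024414), 80.30289459228516)
top yellow 88 404 417 268 275 ztop 56.4 topmean [ 556.  -164.3   54.2] 82 top box [ 551. -173.   52.] [ 561. -154.   58.]
top green 138 241 514 238 309 ztop 56.1 topmean [594.5  66.   54.2] 87 top box [589.  57.  52.] [600.  75.  57.]
top red 267 248 264 279 306 ztop 120.6 topmean [512.8  47.1 118.6] 100 top box [505.  38. 117.] [520.  55. 122.]
rail ((527.90673828125, -31.286590576171875), (560.1679077148438, 79.88187408447266), 80.49764251708984)
side blue 1194 272 304 257 308 ztop 112.9 topmean [527.  -33.3 111.3] 572 top box [511. -58. 109.] [544.  -5. 115.]
((527.5089111328125, -31.88041877746582), (49.87472152709961, 28.002798080444336), 79.79084777832031)
side yellow 214 360 372 347 375 ztop 55.6 topmean [ 555.9 -165.1   53.6] 87 top box [ 551. -175.   52.] [ 562. -156.   56.]
side green 58 287 294 235 249 ztop 55.0 topmean [593.9  64.5  53.2] 42 top box [590.  55.  51.] [599.  73.  56.]
side red 224 242 267 234 255 ztop 119.2 topmean [513.2  44.8 117.2] 71 top box [505.  38. 115.] [521.  53. 121.]
rail ((529.1519775390625, -28.097503662109375), (561.4602661132812, 80.90180969238281), 80.50870513916016)
```

View pics/c0.png

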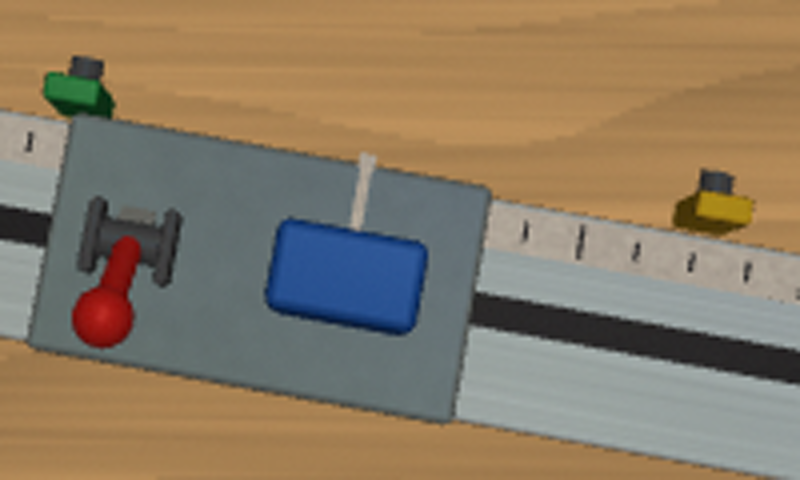

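```bash
cat >> h.py <<'E'
from scipy.spatial.transform import Rotation as Rn
EX=np.array([.986,-.165,0]);EY=np.array([.165,.986,0]);G=np.array([527.7,-31.5,0]); YAW=-9.5
def local(p):
    q=np.array(p)-G; return np.array([q@EX,q@EY,p[2]])
def rows(o,tgt,n,gap,yaw=YAW):
    """o state; tgt world TCP mm; prints n rounded rows"""
    R=Rn.from_rotvec(o["tool_rot"]).as_matrix(); p=o["tcp_pos"].copy(); ax=lambda R:np.degrees(np.arctan2(R[1,0],R[0,0]))
    for i in range(n):
        s=R.T@((tgt-p)/(n-i)); s=np.round(s/1000,4); a=-((yaw-ax(R)+180)%360-180)/(n-i); a=round(a,1)
        print([gap,*[float(x) for x in s],float(a)],end=", ")
        p=p+R@s*1000; R=R@Rn.from_euler("z",a,degrees=True).as_matrix()
    print("\nend",p,ax(R))
E
python3 - <<'E'
from h import *; from station import observe
rows(observe(),G+[0,0,190],13,0.085)
E
```

```text
[0.085, -0.0275, 0.0392, 0.0032, 6.2], [0.085, -0.0231, 0.0419, 0.0032, 6.2], [0.085, -0.0185, 0.0442, 0.0032, 6.2], [0.085, -0.0136, 0.0459, 0.0032, 6.2], [0.085, -0.0086, 0.0471, 0.0032, 6.2], [0.085, -0.0034, 0.0478, 0.0031, 6.2], [0.085, 0.0018, 0.0478, 0.0032, 6.2], [0.085, 0.0069, 0.0474, 0.0031, 6.2], [0.085, 0.012, 0.0463, 0.0032, 6.2], [0.085, 0.0169, 0.0448, 0.0031, 6.2], [0.085, 0.0217, 0.0427, 0.0032, 6.2], [0.085, 0.0262, 0.0401, 0.0031, 6.2], [0.085, 0.0303, 0.037, 0.0032, 6.1], 
end [527.69495522 -31.45732526 189.96825204] -9.45214509846393
```

Emit:
apply_moves:
  targets:
    - [[0.085,-0.0275,0.0392,0.003,6.2],[0.085,-0.0231,0.0419,0.003,6.2],[0.085,-0.0185,0.0442,0.003,6.2],[0.085,-0.0136,0.0459,0.003,6.2],[0.085,-0.0086,0.0471,0.003,6.2],[0.085,-0.0034,0.0478,0.003,6.2],[0.085,0.0018,0.0478,0.003,6.2],[0.085,0.0069,0.0474,0.003,6.2],[0.085,0.012,0.0463,0.003,6.2],[0.085,0.0169,0.0448,0.003,6.2],[0.085,0.0217,0.0427,0.003,6.2],[0.085,0.0262,0.0401,0.003,6.2],[0.085,0.0303,0.037,0.003,6.1],[0.085,0,0,0,0],[0.085,0,0,0,0]]

```text
time_s: 1.98
tcp_pos: [527.1, -30.7, 191.7]
tool_rot: [-3.131, 0.258, 0.003]
wrist_force: [0.9, 0.1, 0.3]
finger_gap: 85.2
```

```bash
python3 - <<'E'
from h import *; from station import observe
o=observe(); print(o["time_s"],o["tcp_pos"],local(o["tcp_pos"]),o["wrist_force"]); print(Rn.from_rotvec(o["tool_rot"]).as_matrix().round(3))
rows(o,G+[0,0,75],6,0.085)
E
```

```text
1.975 [527.06986414 -30.6885319  191.662061  ] [ -0.75520619   0.69613513 191.662061  ] [0.91785666 0.06464337 0.30690162]
[[ 0.986 -0.164 -0.002]
 [-0.164 -0.986  0.001]
 [-0.002 -0.    -1.   ]]
[0.085, 0.0002, 0.0001, 0.0194, 0.0], [0.085, 0.0002, 0.0001, 0.0195, 0.0], [0.085, 0.0001, 0.0001, 0.0194, 0.0], [0.085, 0.0002, 0.0001, 0.0195, 0.0], [0.085, 0.0001, 0.0002, 0.0194, 0.0], [0.085, 0.0002, 0.0001, 0.0195, 0.1], 
end [527.70460098 -31.48393238  74.96011394] -9.540548064653278
```

Emit:
apply_moves:
  targets:
    - [[0.085,0.0007,0.0007,0.02,0],[0.085,0,0,0.02,0],[0.085,0,0,0.02,0],[0.085,0,0,0.02,0],[0.085,0,0,0.02,0],[0.085,0,0,0.016,0],[0.085,0,0,0,0],[0.0,0,0,0,0],[0.0,0,0,0,0],[0.0,0,0,0,0],[0.0,0,0,0,0],[0.0,0,0,0,0],[0.0,0,0,0,0]]

```text
time_s: 3.6
tcp_pos: [529.3, -31.7, 77.2]
tool_rot: [-3.131, 0.259, -0.003]
wrist_force: [0.0, 0.9, 5.5]
finger_gap: 29.0
```

```bash
python3 - <<'E'
from h import *; from station import observe
o=observe(); print(o["time_s"],o["tcp_pos"],local(o["tcp_pos"]),o["wrist_force"],o["moment"])
E
```

```text
3.6 [529.33682329 -31.69416601  77.22697505] [ 1.64594515  0.07862816 77.22697505] [0.04154408 0.88813518 5.51151876] [ 0.07399161  0.10602807 -0.04917074]
```

Gripped (29 mm). Now I'll try to slide it toward yellow (tool +y), gently.

Emit:
apply_moves:
  targets:
    - [[0.0,0,0.002,0,0],[0.0,0,0.002,0,0],[0.0,0,0.002,0,0],[0.0,0,0.002,0,0],[0.0,0,0,0,0],[0.0,0,0,0,0]]

```text
time_s: 4.35
tcp_pos: [528.5, -36.0, 77.2]
tool_rot: [-3.124, 0.255, -0.004]
wrist_force: [2.2, 11.7, 5.2]
finger_gap: 29.2
```

```bash
python3 - <<'E'
from h import *; from station import observe,get_image
o=observe(); print(o["time_s"],o["tcp_pos"],local(o["tcp_pos"]),o["wrist_force"],o["moment"],"along",o["wrist_force"]@EY)
d=get_image("top"); f=d["frame"][...,::-1]; cv2.imwrite("pics/t1.png",cv2.resize(f[200:350,220:440],None,fx=3,fy=3))
E
```

```text
4.35 [528.53817725 -36.04708875  77.19503695] [ 1.57671242 -4.34513026 77.19503695] [ 2.21357664 11.69515122  5.15734827] [ 1.64719014 -0.15086169 -0.34075097] along 11.896659247124964
```

View pics/t1.png

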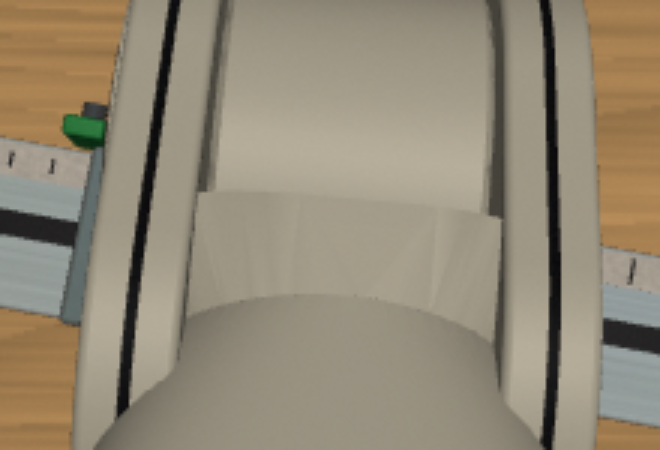

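The arm covers the stop in this view; only the saddle's left end (85,240) and the green clip (85,125) show. The stop moved 4.4 mm and is resisting with 12 N, well above its 3 N drag, so it looks locked. I'll confirm with a slightly firmer push, then back off.

Emit:
apply_moves:
  targets:
    - [[0.0,0,0.003,0,0],[0.0,0,0.003,0,0],[0.0,0,0,0,0],[0.0,0,0,0,0]]

```text
time_s: 4.9
tcp_pos: [528.4, -36.6, 77.2]
tool_rot: [-3.113, 0.25, -0.005]
wrist_force: [4.0, 25.8, 4.0]
finger_gap: 29.6
```

```bash
python3 - <<'E'
from h import *; from station import observe,get_image
o=observe(); print(o["time_s"],local(o["tcp_pos"]),"along",o["wrist_force"]@EY,o["finger_gap"])
d=get_image("side"); f=d["frame"][...,::-1]; cv2.imwrite("pics/s1.png",f)
E
```

```text
4.9 [ 1.58735962 -4.94444949 77.19432719] along 26.075855772666586 29.627480482652977
```

View pics/s1.png

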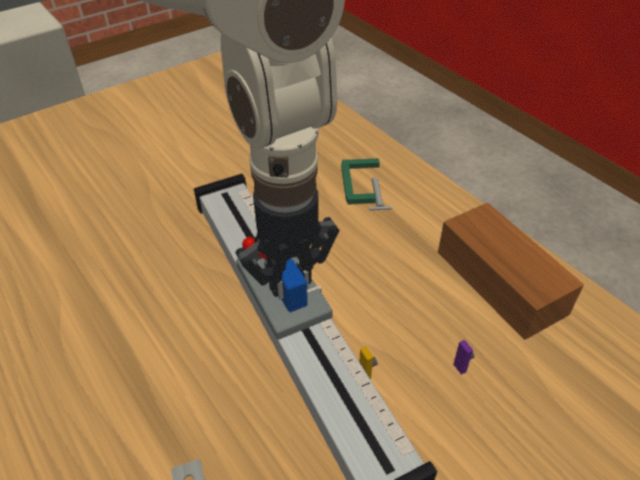

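The side view shows the ball still on the near side at (250,243) and the stop still by its start, with yellow at (367,358) well ahead. 26 N and no more travel means it's locked. I'll relax, release and go round to the near side of the lever.

Emit:
apply_moves:
  targets:
    - [[0.0,0,-0.005,0,0],[0.0,0,-0.005,0,0],[0.0,0,0,0,0],[0.085,0,0,0,0],[0.085,0,0,0,0],[0.085,0,0,0,0],[0.085,0,0,0,0],[0.085,0,0,0,0],[0.085,0,0,-0.03,0],[0.085,0,0,-0.03,0],[0.085,0,0,-0.04,0],[0.0,0,0,0,0],[0.0,0,0,0,0]]

```text
time_s: 6.58
tcp_pos: [527.5, -35.6, 176.0]
tool_rot: [3.131, -0.259, -0.0]
wrist_force: [1.0, -0.7, 0.8]
finger_gap: 51.3
```

```bash
python3 - <<'E'
from h import *; from station import observe,get_image
o=observe(); print(o["time_s"],local(o["tcp_pos"]),"F",o["wrist_force"],o["finger_gap"])
E
```

```text
6.575 [  0.51172264  -4.07953123 175.98455774] F [ 1.04010791 -0.69369558  0.83488365] 51.294291874145514
```

Emit:
apply_moves:
  targets:
    - [[0.0,-0.033,-0.038,0,0],[0.0,-0.033,-0.038,0,0],[0.0,0,0,0,0],[0.0,0,0,0.03,0],[0.0,0,0,0.03,0],[0.0,0,0,0.024,0],[0.0,0,0,0,0],[0.0,0,0,0,0]]

```text
time_s: 7.58
tcp_pos: [475.7, 49.8, 92.6]
tool_rot: [3.131, -0.26, 0.0]
wrist_force: [-0.1, 0.5, -0.3]
finger_gap: -0.1
```

```bash
python3 - <<'E'
from h import *; from station import observe,get_image
o=observe(); print(o["time_s"],local(o["tcp_pos"]),"F",o["wrist_force"],o["finger_gap"])
d=get_image("side"); f=d["frame"][...,::-1]; cv2.imwrite("pics/s2.png",cv2.resize(f[160:340,180:380],None,fx=3,fy=3))
E
```

```text
7.575 [-64.66546918  71.54216663  92.56205973] F [-0.09552922  0.51200932 -0.31433925] -0.11493173114386267
```

View pics/s2.png

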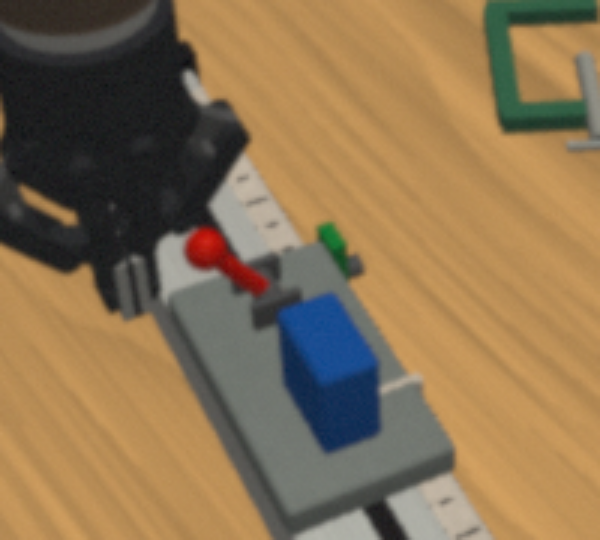

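The shut fingertips (135,285) are on the near side of the red ball (205,248), which is clear of them. I'll raise the tool 8 mm and push across the rail in +x.

Emit:
apply_moves:
  targets:
    - [[0.0,0,0.001,-0.008,0],[0.0,0.01,0,0,0],[0.0,0.01,0,0,0],[0.0,0.008,0,0,0],[0.0,0.008,0,0,0],[0.0,0.008,0,0,0],[0.0,0.008,0,0,0],[0.0,0,0,0,0]]

```text
time_s: 8.62
tcp_pos: [527.5, 40.4, 100.1]
tool_rot: [3.131, -0.259, 0.002]
wrist_force: [1.1, -0.2, -0.5]
finger_gap: 0.1
```

```bash
python3 - <<'E'
from h import *; from station import observe,get_image
o=observe(); print(o["time_s"],local(o["tcp_pos"]),"F",o["wrist_force"],o["finger_gap"])
d=get_image("side"); f=d["frame"][...,::-1]; cv2.imwrite("pics/s3.png",cv2.resize(f[160:340,180:380],None,fx=3,fy=3))
E
```

```text
8.625 [-12.06159112  70.89235621 100.09169303] F [ 1.07918897 -0.20741334 -0.53891207] 0.06623906680361169
```

View pics/s3.png

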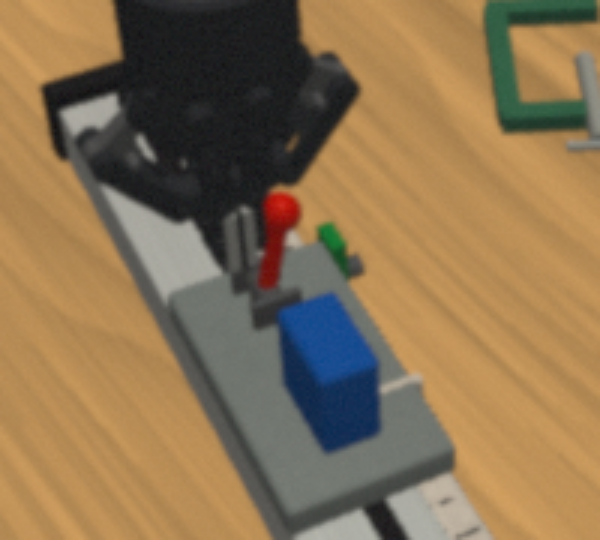

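The lever is now about upright, with the ball at (282,210) and the fingers on its near side. I'll keep pushing.

Emit:
apply_moves:
  targets:
    - [[0.0,0.006,0,0,0],[0.0,0.006,0,0,0],[0.0,0.005,0,0,0],[0.0,0.004,0,0,0],[0.0,0,0,0,0]]

```text
time_s: 9.3
tcp_pos: [546.5, 37.2, 100.0]
tool_rot: [-3.131, 0.259, 0.003]
wrist_force: [-2.9, 0.5, -0.8]
finger_gap: -0.0
```

```bash
python3 - <<'E'
from h import *; from station import observe,get_image
o=observe(); print(o["time_s"],local(o["tcp_pos"]),"F",o["wrist_force"],o["finger_gap"])
d=get_image("side"); f=d["frame"][...,::-1]; cv2.imwrite("pics/s4.png",cv2.resize(f[160:340,180:380],None,fx=3,fy=3))
E
```

```text
9.3 [ 7.19777849 70.88384483 99.9900652 ] F [-2.90281432  0.45702679 -0.82090253] -0.02240380537333265
```

View pics/s4.png

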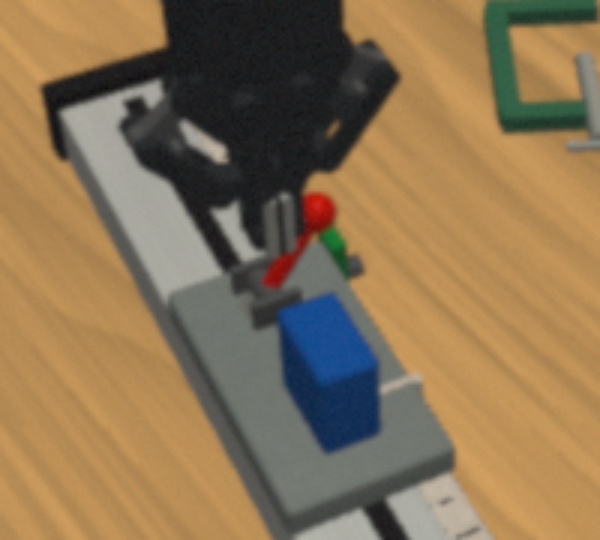

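The lever is leaning well to +x, with the ball at (316,212). I'll nudge it a little further, retreat and measure the grip.

Emit:
apply_moves:
  targets:
    - [[0.0,0.004,0,0,0],[0.0,0,0,0,0],[0.0,-0.015,0,0,0],[0.0,-0.015,0,-0.02,0],[0.0,0,0,-0.04,0],[0.0,-0.02,-0.03,-0.02,0],[0.0,0,0,0,0],[0.0,0,0,0,0]]

```text
time_s: 10.35
tcp_pos: [507.4, 74.2, 180.5]
tool_rot: [3.131, -0.258, 0.003]
wrist_force: [-0.1, 0.5, -0.4]
finger_gap: -0.0
```

```bash
cat >> h.py <<'E'
def blue(d):
    W=cloud(d); hsv=cv2.cvtColor(d["frame"],cv2.COLOR_RGB2HSV); H,S=hsv[...,0].astype(int),hsv[...,1]
    m=(abs(H-110)<12)&(S>150)&(d["z_map"]>0)&(W[...,2]>108)&(W[...,2]<117)
    r=cv2.minAreaRect(W[m][:,:2].astype(np.float32)); return m.sum(),r,local([*r[0],112]),local(W[m].mean(0))
E
python3 - <<'E'
from h import *; from station import observe,get_image
o=observe(); print(o["time_s"],local(o["tcp_pos"]),"F",o["wrist_force"],o["finger_gap"])
print(blue(dict(np.load("side0.npz"))))
d=get_image("side"); print(blue(d)); f=d["frame"][...,::-1]; cv2.imwrite("pics/s5.png",cv2.resize(f[160:340,180:380],None,fx=3,fy=3))
E
```

```text
10.35 [-37.50689375 100.8850641  180.53211773] F [-0.09479358  0.4661646  -0.39524274] -0.02223373687630194
(np.int64(599), ((527.3062133789062, -32.08568572998047), (50.350582122802734, 28.328887939453125), 79.79084777832031), array([ -0.29163546,  -0.64246092, 112.        ]), array([ -0.701973  ,  -2.21249388, 111.21294295]))
(np.int64(601), ((527.0652465820312, -33.88108825683594), (51.599246978759766, 28.548471450805664), 79.81674194335938), array([ -0.23298731,  -2.45248734, 112.        ]), array([ -0.76947516,  -4.79075595, 111.1997264 ]))
```

View pics/s5.png

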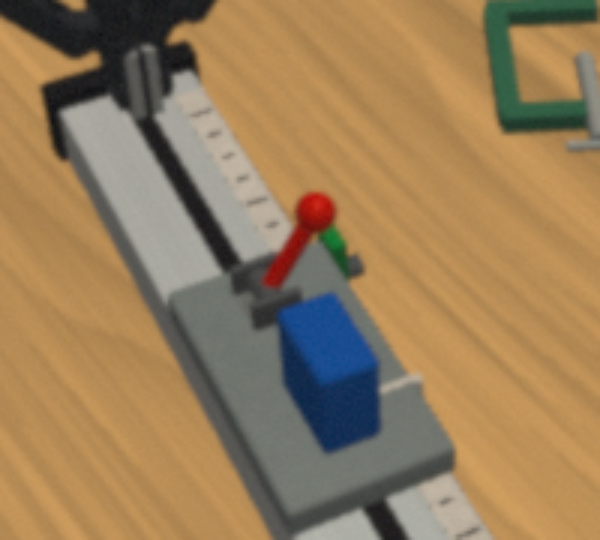

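The lever stays on the +x side (ball at (316,212)), and the stop sits about 2.5 mm to the -y side. I'll re-grip it.

Emit:
apply_moves:
  targets:
    - [[0.085,0.013,0.035,0,0],[0.085,0.013,0.035,0,0],[0.085,0.012,0.034,0,0],[0.085,0,0,0,0],[0.085,0,0,0,0],[0.085,0,0,0,0],[0.085,0,0,0.025,0],[0.085,0,0,0.025,0],[0.085,0,0,0.025,0],[0.085,0,0,0.028,0],[0.085,0,0,0,0],[0.0,0,0,0,0],[0.0,0,0,0,0],[0.0,0,0,0,0],[0.0,0,0,0,0],[0.0,0,0,0,0],[0.0,0,0,0,0]]

```text
time_s: 12.52
tcp_pos: [528.8, -34.7, 78.7]
tool_rot: [-3.131, 0.259, -0.006]
wrist_force: [3.9, -0.0, 5.1]
finger_gap: 29.0
```

```bash
python3 - <<'E'
from h import *; from station import observe,get_image
o=observe(); print(o["time_s"],local(o["tcp_pos"]),"F",o["wrist_force"],o["finger_gap"])
E
```

```text
12.525 [ 1.59231362 -2.92764486 78.74289188] F [ 3.9263367  -0.03456532  5.06454536] 29.029957254569908
```

Emit:
apply_moves:
  targets:
    - [[0.0,0,0.003,0,0],[0.0,0,0.004,0,0],[0.0,0,0.004,0,0],[0.0,0,0,0,0]]

```text
time_s: 13.02
tcp_pos: [527.0, -45.4, 78.8]
tool_rot: [-3.13, 0.259, -0.006]
wrist_force: [2.5, 0.4, 4.8]
finger_gap: 29.0
```

```bash
python3 - <<'E'
from h import *; from station import observe,get_image
o=observe(); print(o["time_s"],local(o["tcp_pos"]),"F",o["wrist_force"],"along",o["wrist_force"]@EY,o["finger_gap"])
E
```

```text
13.025 [  1.60099083 -13.80440539  78.75598783] F [2.54305013 0.4077215  4.83698328] along 0.8216166660720036 29.043467292591806
```

It slides freely now. About 113 mm remains.

Emit:
apply_moves:
  targets:
    - [[0.0,0,0.006,0,0],[0.0,0,0.012,0,0],[0.0,0,0.015,0,0],[0.0,0,0.015,0,0],[0.0,0,0.015,0,0],[0.0,0,0.015,0,0],[0.0,0,0.015,0,0],[0.0,0,0.012,0,0],[0.0,0,0.008,0,0],[0.0,0,0,0,0],[0.0,0,0,0,0]]

```text
time_s: 14.4
tcp_pos: [508.1, -157.9, 78.7]
tool_rot: [3.129, -0.26, 0.006]
wrist_force: [2.2, -2.0, 5.9]
finger_gap: 29.6
```

```bash
python3 - <<'E'
from h import *; from station import observe,get_image
o=observe(); print(o["time_s"],local(o["tcp_pos"]),"along",o["wrist_force"]@EY,o["finger_gap"])
d=get_image("side"); print(blue(d))
E
```

```text
14.4 [   1.50410234 -127.85255821   78.73477686] along -1.6497253314366984 29.648652760835066
(np.int64(559), ((506.7062072753906, -162.077392578125), (41.718116760253906, 29.489025115966797), 78.04310607910156), array([   0.84539015, -132.21328488,  112.        ]), array([   1.93928768, -136.67548691,  111.19849059]))
```

The grip should be at about -127.4 mm against a target of -126.8. I'll release, rise and check.

Emit:
apply_moves:
  targets:
    - [[0.085,0,0,0,0],[0.085,0,0,0,0],[0.085,0,0,0,0],[0.085,0,0,0,0],[0.085,0,0,0,0],[0.085,0,0,0,0],[0.085,0,0,-0.03,0],[0.085,0,0,-0.04,0],[0.085,0,0,-0.05,0],[0.085,0,-0.05,-0.02,0],[0.085,0,-0.06,0,0],[0.085,0,-0.06,0,0],[0.085,0,-0.06,0,0],[0.085,0,-0.06,0,0],[0.085,0,-0.06,0,0],[0.085,0,0,0,0],[0.085,0,0,0,0]]

```text
time_s: 16.58
tcp_pos: [563.7, 188.5, 216.9]
tool_rot: [3.13, -0.257, -0.001]
wrist_force: [0.2, 0.0, -0.9]
finger_gap: 85.1
```

```bash
python3 - <<'E'
from h import *; from station import observe,get_image
o=observe(); print(o["time_s"],local(o["tcp_pos"]),o["wrist_force"])
for n in("side","top"):
    d=get_image(n); print(n,blue(d)); W=cloud(d)
    hsv=cv2.cvtColor(d["frame"],cv2.COLOR_RGB2HSV).astype(int); H,S,V=hsv[...,0],hsv[...,1],hsv[...,2]
    m=(abs(H-24)<6)&(S>200)&(V>90)&(W[...,0]<650)&(W[...,2]>51)&(d["z_map"]>0)
    if m.sum(): 
        y=(W[m]-G)@EY; print("yellow y",y.mean(),(y.min()+y.max())/2,m.sum())
    f=d["frame"][...,::-1]; c=f[200:360,240:480] if n=="top" else f[200:400,240:440]
    cv2.imwrite(f"pics/{n}6.png",cv2.resize(c,None,fx=3,fy=3))
E
```

```text
16.575 [ -0.76632943 222.85386883 216.9220492 ] [ 0.24341708  0.02106414 -0.9142431 ]
side (np.int64(815), ((506.4220275878906, -158.14984130859375), (48.8682746887207, 28.227201461791992), 79.99520874023438), array([-8.28569824e-02, -1.28387609e+02,  1.12000000e+02]), array([  -0.51247118, -129.70560452,  111.20090861]))
yellow y -128.41961964475928 -127.75701552751411 69
top (np.int64(869), ((506.71856689453125, -156.88150024414062), (49.906375885009766, 29.65184211730957), 80.15887451171875), array([ 2.54498291e-04, -1.27088096e+02,  1.12000000e+02]), array([-1.07510083e-01, -1.26684876e+02,  1.11757437e+02]))
yellow y -125.66712536165029 -125.77184749384429 79
```

View pics/top6.png

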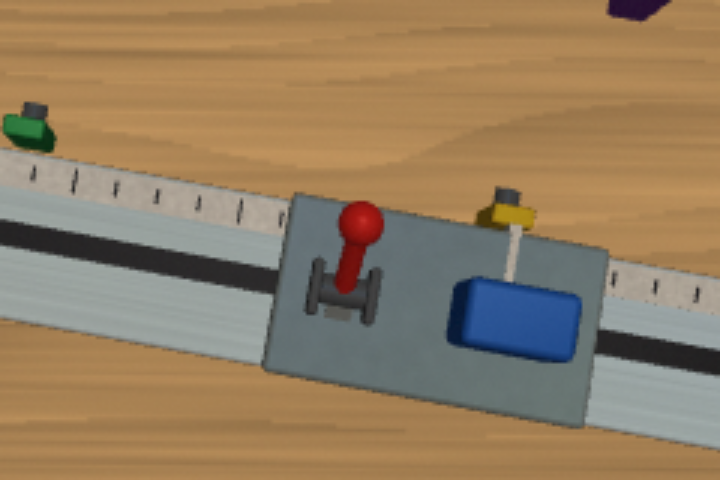

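View pics/side6.png

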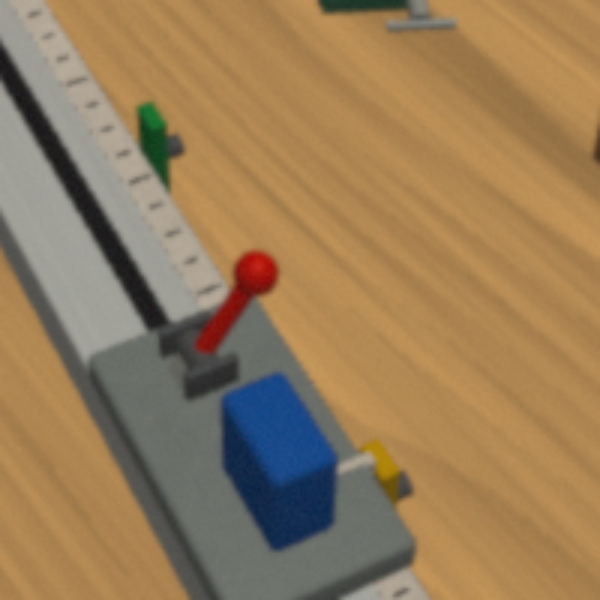

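The white pointer on the grip meets the yellow clip in both pictures: top view (513,225) against the clip at (508,213), side view (360,462) against (382,468). Each camera puts the grip within about 1.5 mm of the clip, and the arm is clear, so I'm handing it in.

```bash
python3 -c "
from station import sign_off; print(sign_off())"
```

```text
the job is handed in; nothing more can be done
None
```

The stop is set at the yellow clip and released, and I handed the job in at about 16.7 s of the 54 s allowed.

- **Trying the stop:** I gripped the blue grip and pushed toward yellow with the lever as found. It moved about 4–5 mm and then held against 26 N, so it was locked.
- **Lever:** I let go and pushed the lever over to its far (+x) side with the shut fingers.
- **Sliding:** I gripped the stop again. It now slid freely, so I moved it about 124 mm along the rail to the yellow clip, let go and backed the arm off.

**Last checks:** Measured along the rail, both cameras put the grip within about 1.5 mm of the clip, against the 10 mm allowed:

| Camera | Grip | Clip |
|---|---|---|
| Side | -128.4 mm | -127.8 mm |
| Top | -127.1 mm | -125.8 mm |

The two cameras differ by 1–2 mm, which is about their calibration error. The arm was clear of everything, with wrist force under 1 N. No check failed. I did not measure the stop's speed after letting go.

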